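# Turn the paint carousel to the gold-lidded jar

## Task

Turn the paint carousel by pushing on its upright blue pegs with the fingertips until the jar with the gold lid stands in line with the red arrow on the carousel's foot, and leave it there at rest. Do not touch or lift the jars or the cup: they must ride round upright in their pockets. Leave the other things on the table where they are.

Things in the scene. Friction and masses are not known exactly. Their poses are not given: they have to be found in the camera images.
- carousel_foot: fixed grey round foot of the carousel, 200 mm across; origin at the centre of its underside on the table, under the wheel's vertical axis. A white tongue (44 mm wide, 7 mm high) runs out from it along its own -x to 195 mm from the axis and bears a flat red arrow pointing at the axis. The foot's place and yaw (up to 0.6 rad) differ from run to run.
- pickup_spot (a point): point fixed to the foot, 70 mm from the wheel's axis towards the red arrow, at the height of the wheel's top (28 mm): where the middle of the gold-lidded jar's underside must come to stand.
- carousel_wheel: the wheel: wooden disc 212 mm across, top at z = 28 mm, with three pockets (black rims, 65 mm wide inside, 3.5 mm high) centred 70 mm from the axis, 120 degrees apart; between them three aluminium arms reach to 150 mm. Origin on the axis at table height, z up. Turns either way without stops, takes 0.15 N m and stays where left. Every pocket starts 60 or 180 degrees from the arrow.
- peg0 (a point): centre of the flat top of one of the three equal blue push pegs: upright plastic rods 15 mm in diameter, from z = 30 mm (top of the aluminium arm) to 82 mm, 138 mm from the wheel's axis, 120 degrees apart. Sides are free to push on; turns with the wheel.
- peg1 (a point): centre of the flat top of one of the three equal blue push pegs: upright plastic rods 15 mm in diameter, from z = 30 mm (top of the aluminium arm) to 82 mm, 138 mm from the wheel's axis, 120 degrees apart. Sides are free to push on; turns with the wheel.
- peg2 (a point): centre of the flat top of one of the three equal blue push pegs: upright plastic rods 15 mm in diameter, from z = 30 mm (top of the aluminium arm) to 82 mm, 138 mm from the wheel's axis, 120 degrees apart. Sides are free to push on; turns with the wheel.
- jar_gold: white jar with gold lid, 59 mm across, 50 mm high, loose in one of the pockets (with up to 3 mm play all round; which pocket differs); origin at the centre of its underside, 28 mm above the table.
- jar_silver: white jar with silver lid, 53 mm across, 44 mm high, loose in another pocket; origin at the centre of its underside.
- cup_green: small white paint cup with green paint, 50 mm across, 39 mm high, loose in the third pocket; origin at the centre of its underside.
- tape_fine: roll of blue tape lying flat, 66 mm across, 10 mm high, on the left; bystander.
- marker_white: white marker pen, 136 mm long, 14 mm thick, on the right; bystander.
- spring_clamp: orange spring clamp, 62 x 113 x 21 mm, on the right; bystander.
Things that resemble listed ones, but are neither listed nor needed, are in the scene too. Of the things like the jar_gold, leave any that is pink or turquoise; of the rest the smaller one is meant.

How it is judged:
On the way:
1. the fingers push on the carousel's wheel (contact force between the fingers and carousel_wheel above 0.3 N).
At the end, for the whole second after the job is handed in: the gold-lidded jar's middle is within 14 mm (horizontally) of the spot in line with the red arrow, the wheel is at rest, and both jars and the cup stand upright in their pockets on the wheel (horizontal distance between jar_gold and pickup_spot below 0.014 m and angular speed of carousel_wheel below 0.05 rad/s and angle between each of jar_gold, jar_silver, cup_green's own z axis and vertical below 0.15 rad and height (world z) of jar_gold between 0.022 and 0.034 m and horizontal distance between each of jar_gold, jar_silver, cup_green and carousel_wheel below 0.085 m and height (world z) of jar_silver between 0.022 and 0.034 m and height (world z) of cup_green between 0.022 and 0.034 m); the robot touches nothing.
It fails at once if the robot touches a jar or the cup (contact force between any of the fingers, the arm and jar_gold above 1 N or contact force between any of the fingers, the arm and jar_silver above 1 N or contact force between any of the fingers, the arm and cup_green above 1 N).
It fails at once if a jar or the cup is lifted out of its pocket, or falls from the wheel (height (world z) of any of jar_gold, jar_silver, cup_green above 0.04 m or height (world z) of any of jar_gold, jar_silver, cup_green below 0.018 m).
It fails at once if a jar or the cup is tipped by more than 0.35 rad (angle between any of jar_gold, jar_silver, cup_green's own z axis and vertical above 0.35 rad).
It fails at once if the blue tape, the marker or the clamp on the table is moved by more than 15 mm (distance of any of tape_fine, marker_white, spring_clamp from where it was at the start of the episode above 0.015 m).
It also fails if it takes over 64 s, if anything falls off the work surface, if the arm or the gripper's body presses on something with over 40 N, if the wrist force passes 120 N, or if a joint passes its speed limit or range.

## Robot

A 6-joint arm with a two-finger parallel gripper is mounted at the origin on a cart in front of the work surface, level with it; the furniture and walls round the work are solid. World frame = base frame: x ahead of the robot, y to its left, z up, the work surface at z = 0. Lengths are in m, angles in rad, forces in N, time in s.
With the tool pointing down it reaches from about 0.375 to 0.9 m from the base axis. Payload 3.1 kg.
Tool frame: the origin (TCP) lies between the finger pads; the fingertips stand 8 mm ahead of it and the grasp point (between the pads) lies 11 mm behind it; z points along the fingers, y is the line along which they close (so a half turn about z gives the same grasp; the last joint's range is limited). The gripper opens to 85 mm and grips with 20 to 120 N. Pads are 22 mm wide; open, the fingers measure 114 mm over their backs; the gripper's body (76 mm by 85 mm) begins 54 mm behind the grasp point. The pads swing forward as they close: fully open they stand 13 mm farther back than shut.
Start: joints at [0.993, 0.527, 1.433, -0, 1.181, -0.178], TCP at [0.243, 0.576, 0.239] pointing down, gripper open.
Joint ranges: [-3.08, 3.08], [-0.75, 2.2], [0.22, 2.44], [-1.43, 4.57], [0, 2.65], [-2.85, 2.85]. Speed limits (rad/s): [2.79, 2.79, 3.14, 3.14, 3.14, 3.14].

## Interface

Orientations are given as a unit quaternion [x, y, z, w].
In Python, from station import readout, cams, sign_off gives the robot as it stands.
- The arm moves only by the tool send_rows, never from a script. Its argument "commands" is text: rows parted by semicolons, each of 5 numbers parted by spaces: the finger opening in mm, from 0 to 85.4, then the shift along the tool's x, y, z each as a share of 0.02 m, from -1 to 1, then the turn about the tool's z as a share of 4 degrees, from -1 to 1. In form: grip dx dy dz spin; .... A call has 1 to 20 rows; each row shifts and turns the commanded pose from where the row before left it, along the tool's axes as they then stand; what a row does not reach is not made up. A row lasts 1/12 s, in which the tool goes at most 41.7 mm and 7.16 degrees, less where a joint would pass 70% of its speed; a pose out of reach is approached as far as the arm can. A call with a number of a shift or a turn outside -1 to 1 is refused whole. A call with a gripper value outside its range is refused whole. The fingers move at their own pace and stop on an object; "grip_force" is the grip in N (left out, the last holds). Time passes only in rows, so rows that do not move let the fingers close. It gives the time, the measured TCP pose, the force, the opening and the grip force at its end, in the units of the state.
- readout.sense(): the state, without advancing time (a new reading comes with each control period).
- cams.snapshot(name): name is "side" or "top"; returns a dict with "pixels" (400x640x3 uint8, red, green, blue), "intrinsics" (3x3 intrinsics, pixels), "eye" and "rotation" of the camera in the world. Camera axes: x right, y down, z forward; pixel columns grow to the right and rows downward; lengths in m; the calibration is good to about 2 mm. A picture is of the moment at which its call begins. There is no depth.
- sign_off(): hands the job in; it is judged then, once.
The state is a dict: "t": time; "q": joint angles; "qd": joint speeds; "tau": joint torques, N m; "tcp_pos": TCP position; "tool_rot": TCP orientation; "force": force on the tool from outside, world axes, zero at the start; "ft_torque": the same for the moment, N m; "finger_gap": opening from 0.0 (shut) to 1.0 (fully open); "gripper_force": force on a finger pad.
Only numpy, scipy, OpenCV 4.12 (cv2) and the standard library are available. Lean on these libraries where they do the work, as an engineer would, in place of code of your own. Each camera call takes 0.05 s, during which the arm holds its last target. There are 200 camera calls.

## Working session

There is one attempt and no reset: what is moved stays moved. The work goes in short steps, Python scripts to look and compute and a tool call to move; the robot and the scene stay as the last step left them, time stands still between calls to the robot, and variables do not carry over. Pictures are saved under pics/ and viewed, at most 10 in all, crops included, and the job is handed in when it is done.

Besides the shell and the picture viewer there is one more tool, called after "Emit:" as name(argument=value, ...) on one line, values as JSON. send_rows: Moves the arm, as the interface text tells. Its arguments: {"type":"object","properties":{"commands":{"type":"string"},"grip_force":{"type":"number"}},"required":["commands"]}

```bash
mkdir -p pics
cat > h.py <<'E'
import numpy as np, cv2
from station import readout, cams, sign_off
def snap(n,f):
    s=cams.snapshot(n); cv2.imwrite(f'pics/{f}.png',s['pixels'][:,:,::-1]); np.savez(f'pics/{f}.npz',**s); return s
def ray(s,u,v,z):
    K,R,e=[np.array(s[k],float) for k in('intrinsics','rotation','eye')]
    d=R@np.linalg.solve(K,[u,v,1.]); return e+d*(z-e[2])/d[2]
def proj(s,p):
    K,R,e=[np.array(s[k],float) for k in('intrinsics','rotation','eye')]
    c=K@(R.T@(np.array(p)-e)); return c[:2]/c[2]
E
python3 - <<'E'
from h import *
for n in('top','side'):
    s=snap(n,n+'0'); print(n,s['eye'],s['rotation'])
r=readout.sense(); print(r['tcp_pos'],r['tool_rot'],r['t'])
E
```

```text
top [0.48456671 0.01046464 1.40377576] [ 0.71663685 -0.69646758  0.02991294 -0.02167384]
side [ 0.38932407 -0.95029533  0.592504  ] [ 0.85624284 -0.07724752  0.05058038 -0.50825451]
[0.24289686 0.57520139 0.23843296] [ 1.98573208e-01  9.80085568e-01 -9.07093511e-04 -3.69886721e-04] 0.1
```

View pics/top0.png

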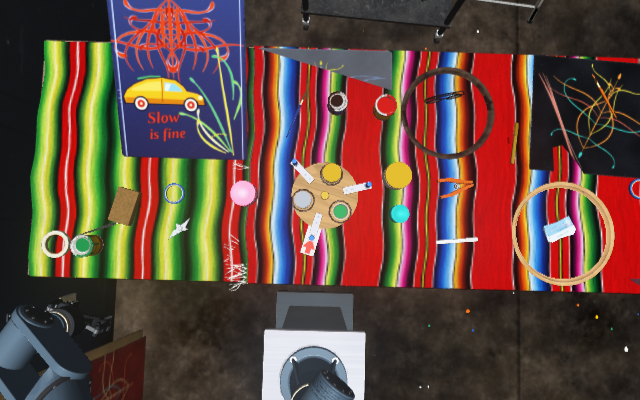

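View pics/side0.png

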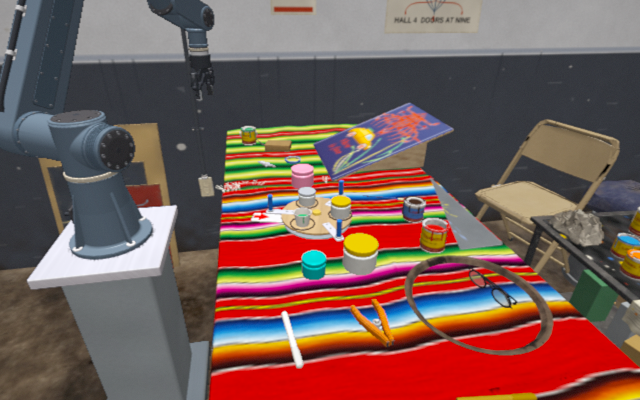

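Top view: the wheel is at about (325,195), with a gold lid at (332,173), silver at (303,199) and the green cup at (340,211). Things that could be taken for jar_gold are the gold on the wheel (332,173), a larger gold on the table (399,176), pink (243,193) and turquoise (400,214). I choose the one on the wheel. The red arrow and tongue lie near (308,243).

```bash
sed -i 's/^import numpy.*/&\nfrom scipy.spatial.transform import Rotation as Ro/; s/K,R,e=.*/K,R,e=np.array(s["intrinsics"]),Ro.from_quat(s["rotation"]).as_matrix(),np.array(s["eye"])/' h.py
python3 - <<'E'
from h import *
s=dict(np.load('pics/top0.npz')); im=s['pixels'][:,:,::-1]
c=cv2.resize(im[145:265,260:420],None,fx=5,fy=5,interpolation=cv2.INTER_CUBIC); cv2.imwrite('pics/crop0.png',c)
print(s['intrinsics'], ray(s,325,195,.028), ray(s,308,243,.007))
E
```

```text
[[437.83742869   0.         320.45185801]
 [  0.         437.83742869 192.31114434]
 [  0.           0.           1.        ]] [ 0.57728802 -0.01872096  0.028     ] [0.42465762 0.03056117 0.007     ]
```

View pics/crop0.png

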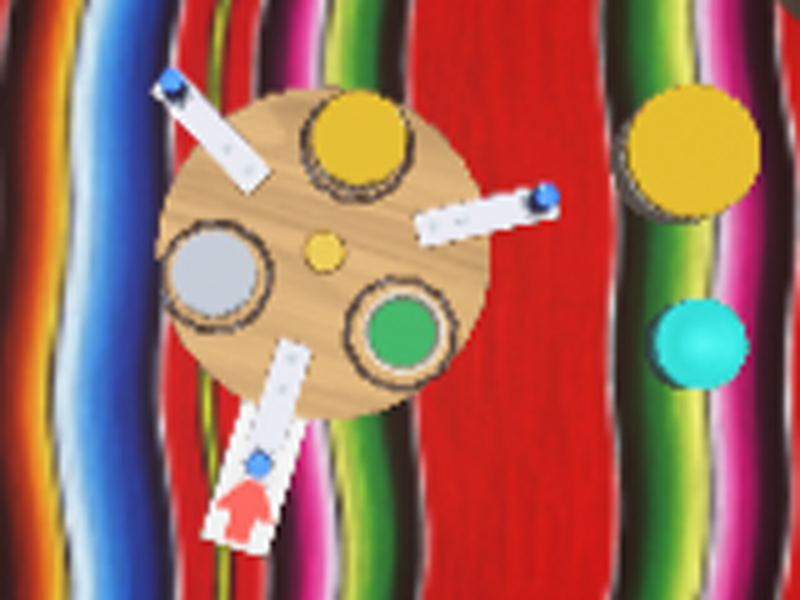

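The crop confirms the choice: the gold jar rides on the wheel (crop 358,137), and the larger gold one stands on the table. Peg tops are at crop (172,80), (545,196) and (259,462). The arrow is on the lower tongue, so gold is about 180° away from it. I'll straddle the upper-left peg with a small clearance and sweep it counter-clockwise round the axis.

```bash
cat >> h.py <<'E'
def blobs(s,roi,lo,hi,amin=4):
    x0,y0,x1,y1=roi; h=cv2.cvtColor(np.ascontiguousarray(s['pixels'][y0:y1,x0:x1]),cv2.COLOR_RGB2HSV)
    m=cv2.inRange(h,np.array(lo),np.array(hi)); n,l,st,c=cv2.connectedComponentsWithStats(m)
    return [(c[i]+[x0,y0],int(st[i,4])) for i in range(1,n) if st[i,4]>=amin]
E
python3 - <<'E'
from h import *
s=dict(np.load('pics/top0.npz'))
C=lambda x,y:((x+.5)/5-.5+260,(y+.5)/5-.5+145)
P=np.array([ray(s,*C(*p),.082)[:2] for p in[(172,80),(545,196),(259,462)]])
c=P.mean(0); print('axis',c)
for p in P: d=p-c; print('peg',p,np.hypot(*d),np.degrees(np.arctan2(d[1],d[0])))
for n,p,z in[('gold',(359,138),.078),('arrowtip',(242,482),.007),('tongue end',(236,545),.007),('tonguemid',(255,475),.007),('hub',(324,252),.035)]:
    q=ray(s,*C(*p),z)[:2]; d=q-c; print(n,q,np.hypot(*d),np.degrees(np.arctan2(d[1],d[0])))
for lo,hi,n in[((95,120,120),(125,255,255),'blue'),((20,130,150),(30,255,255),'gold'),((0,90,200),(12,190,255),'arrow')]:
    print(n,[(a.round(1),k) for a,k in blobs(s,(285,155,375,258),lo,hi)])
E
```

```text
axis [ 0.57777558 -0.01654039]
peg [0.67571885 0.07953634] 0.13719920399390279 44.44881104955391
peg [ 0.61153986 -0.14897299] 0.1366690148262799 -75.69689687584068
peg [0.44606802 0.01981548] 0.13663319123465867 164.56864171962343
gold [ 0.64409232 -0.03525742] 0.06890745333323121 -15.761022898723414
arrowtip [0.43096242 0.03075132] 0.1542420486586188 162.1451217453602
tongue end [0.39120814 0.03335141] 0.19312327329692128 165.02831104183164
tonguemid [0.4356062  0.02264015] 0.14746948004318544 164.59229610671983
hub [ 0.57676186 -0.01669261] 0.0010250839114252174 -171.46019240439045
blue [(array([286.5, 203. ]), 375), (array([293.7, 160.4]), 18), (array([368.9, 183.8]), 17), (array([311.4, 237.4]), 15)]
gold [(array([331.4, 172.2]), 285), (array([324.4, 194.6]), 50), (array([327., 233.]), 5), (array([328., 241.]), 5), (array([329., 251.]), 13), (array([305. , 255.5]), 4)]
arrow [(array([342. , 160.5]), 12), (array([295.2, 174.4]), 13), (array([292.9, 221. ]), 25), (array([343. , 226.5]), 6), (array([306., 230.]), 9), (array([294. , 236.5]), 4), (array([344., 237.]), 5), (array([308.5, 246.5]), 80), (array([295., 245.]), 5), (array([345.5, 253.3]), 15), (array([296. , 254.5]), 4)]
```

Emit:
send_rows(commands="30 -.89 -.78 0 0;30 -.89 -.78 0 0;30 -.89 -.78 0 0;30 -.89 -.78 0 0;30 -.89 -.78 0 0;30 -.89 -.78 0 0;30 -.89 -.78 0 0;30 -.89 -.78 0 0;30 -.89 -.78 0 0;30 -.89 -.78 0 0;30 -.89 -.78 0 0;30 -.89 -.78 0 0;30 -.89 -.78 0 0;30 -.89 -.78 0 0;30 -.89 -.78 0 0;30 -.89 -.78 0 0;30 -.89 -.78 0 0;30 -.89 -.78 0 0;30 -.89 -.78 0 0;30 -.89 -.78 0 0")

```text
t: 1.77
tcp_pos: [0.4498, 0.1486, 0.2391]
tool_rot: [0.199, 0.98, -0.0, -0.0]
force: [0.5, -0.2, 0.1]
finger_gap: 0.348
gripper_force: 0.0
```

Emit:
send_rows(commands="30 -.84 .08 0 0;30 -.84 .08 0 0;30 -.84 .08 0 0;30 -.84 .08 0 0;30 -.84 .08 0 0;30 -.84 .08 0 0;30 -.84 .08 0 0;30 -.84 .08 0 0;30 -.84 .08 0 0;30 -.84 .08 0 0;30 -.84 .08 0 0;30 -.84 .08 0 0;30 -.84 .08 0 0;30 -.84 .08 0 0")

```text
t: 2.93
tcp_pos: [0.6754, 0.0786, 0.2386]
tool_rot: [0.199, 0.98, -0.0, -0.001]
force: [-0.8, -0.2, -0.6]
finger_gap: 0.351
gripper_force: 0.0
```

Emit:
send_rows(commands="30 0 0 0 1;30 0 0 0 1;30 0 0 0 1;30 0 0 0 1;30 0 0 0 1;30 0 0 0 1;30 0 0 0 1;30 0 0 0 1;30 0 0 0 1;30 0 0 0 1;30 0 0 0 1;30 0 0 0 1;30 0 0 0 1;30 0 0 0 1")

```text
t: 4.1
tcp_pos: [0.6746, 0.0789, 0.2386]
tool_rot: [0.637, 0.771, -0.0, -0.001]
force: [-0.1, -0.5, -0.2]
finger_gap: 0.354
gripper_force: 0.0
```

Emit:
send_rows(commands="30 0 0 0 1;30 0 0 0 1;30 0 0 0 1;30 0 0 0 1;30 0 0 0 1;30 0 0 0 1;30 0 0 0 1;30 0 0 0 1;30 0 0 0 1;30 0 0 0 1;30 0 0 0 1;30 0 0 0 1;30 0 0 0 1;30 0 0 0 1;30 0 0 0 .15;30 0 0 0 0")

```text
t: 5.43
tcp_pos: [0.6748, 0.0788, 0.2388]
tool_rot: [0.925, 0.379, -0.0, -0.0]
force: [0.5, 0.5, 0.2]
finger_gap: 0.351
gripper_force: 0.0
```

```bash
cat >> h.py <<'E'
def st(target=None):
    r=readout.sense(); R=Ro.from_quat(r['tool_rot']).as_matrix(); p=np.array(r['tcp_pos'])
    print('t',round(r['t'],2),'tcp',p.round(4),'yaw',np.degrees(np.arctan2(R[1,0],R[0,0])).round(2),'zdir',R[:,2].round(3),'j6',round(r['q'][5],3),'gap',r['finger_gap'],'F',np.round(r['force'],1))
    if target is not None: print('tool shift shares',(R.T@(np.array(target)-p)/.02).round(2))
E
python3 - <<'E'
from h import *
st([.6758,.0797,.2])
s=snap('side','side1'); c=s['pixels'][120:270,220:420,::-1]; cv2.imwrite('pics/crop1.png',cv2.resize(c,None,fx=4,fy=4,interpolation=cv2.INTER_CUBIC))
E
```

```text
t 5.43 tcp [0.6748 0.0788 0.2388] yaw 44.56 zdir [-0.001  0.    -1.   ] j6 0.745 gap 0.35084206662288 F [0.5 0.5 0.2]
tool shift shares [0.07 0.01 1.94]
```

View pics/crop1.png

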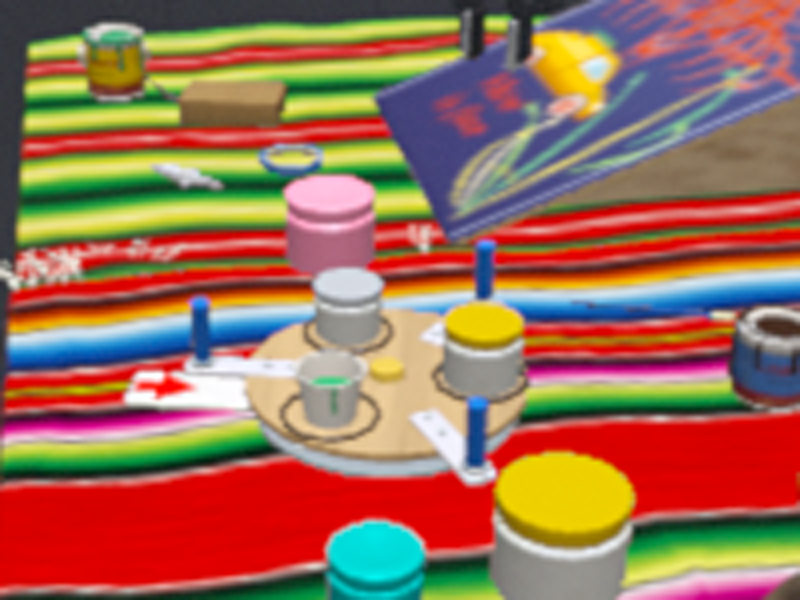

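The fingers hang at crop (472–518,55), above the far peg with its top at (485,243). I'll lower them to just over the peg and check against the projection.

Emit:
send_rows(commands="30 0.07 0 0.8 0;30 0 0 0.8 0;30 0 0 0.8 0;30 0 0 0.8 0;30 0 0 0.8 0;30 0 0 0.8 0;30 0 0 0.7 0;30 0 0 0 0;30 0 0 0 0")

```text
t: 6.23
tcp_pos: [0.6755, 0.0798, 0.1284]
tool_rot: [0.925, 0.379, -0.001, -0.0]
force: [0.6, 0.3, 0.3]
finger_gap: 0.351
gripper_force: 0.0
```

Run:
```python
from h import *
st([.6758,.0797,.051])
s=snap('side','side2'); x,y=315,150; c=s['pixels'][y:y+60,x:x+60,::-1]; cv2.imwrite('pics/crop2.png',cv2.resize(c,None,fx=9,fy=9,interpolation=cv2.INTER_CUBIC))
T=lambda p:((p-[x,y]+.5)*9-.5).round(0)
print('pegtop pred',T(proj(s,[.6757,.0795,.082])),'tip pred',T(proj(s,np.array(readout.sense()['tcp_pos'])-[0,0,.004])))
```

```text
t 6.23 tcp [0.6755 0.0798 0.1284] yaw 44.54 zdir [-0.002  0.    -1.   ] j6 0.747 gap 0.3510834091594879 F [0.6 0.3 0.3]
tool shift shares [0.01 0.02 3.87]
pegtop pred [245. 280.] tip pred [253. 167.]
```

View pics/crop2.png

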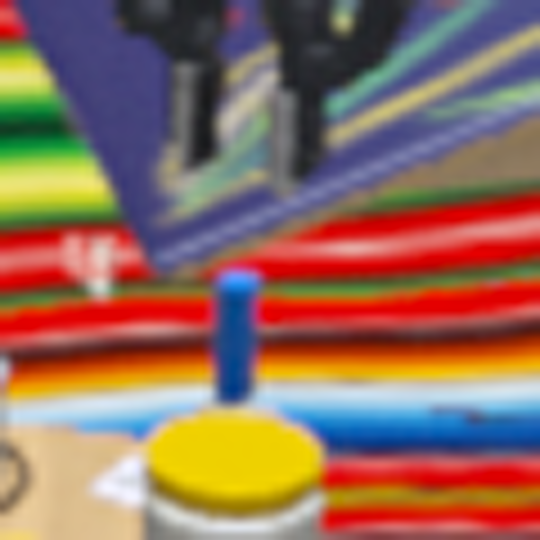

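The tips at (197,165) and (300,190) straddle the peg at (238,280), and the offset matches the prediction to within 1 mm. Descending now.

Emit:
send_rows(commands="30 0 0.02 0.5 0;30 0 0 0.5 0;30 0 0 0.5 0;30 0 0 0.5 0;30 0 0 0.5 0;30 0 0 0.5 0;30 0 0 0.5 0;30 0 0 0.37 0;25 0 0 0 0;25 0 0 0 0")

```text
t: 7.12
tcp_pos: [0.676, 0.0795, 0.0511]
tool_rot: [0.926, 0.379, -0.001, -0.0]
force: [-0.4, -0.1, 1.2]
finger_gap: 0.293
gripper_force: 0.0
```

Emit:
send_rows(commands="25 -.004 -.24 0 -.5;25 -.017 -.48 0 -1;25 -.017 -.48 0 -1;25 -.017 -.48 0 -1;25 -.017 -.48 0 -1;25 -.017 -.48 0 -1")

```text
t: 7.62
tcp_pos: [0.6345, 0.1094, 0.0529]
tool_rot: [0.835, 0.55, 0.002, 0.001]
force: [1.7, -0.3, -1.5]
finger_gap: 0.291
gripper_force: 0.8
```

```bash
cat >> h.py <<'E'
A=np.array([.5778,-.0165])
def chk():
    st(); p=np.array(readout.sense()['tcp_pos'])[:2]-A
    print('tcp r',np.hypot(*p).round(4),'ang',np.degrees(np.arctan2(p[1],p[0])).round(2))
E
python3 - <<'E'
from h import *
chk(); s=snap('side','side3')
c=s['pixels'][140:265,240:390,::-1]; cv2.imwrite('pics/crop3.png',cv2.resize(c,None,fx=4.5,fy=4.5,interpolation=cv2.INTER_CUBIC))
E
```

```text
t 7.62 tcp [0.6345 0.1094 0.0529] yaw 66.7 zdir [ 0.004 -0.    -1.   ] j6 0.404 gap 0.29138351988045175 F [ 1.7 -0.3 -1.5]
tcp r 0.1381 ang 65.75
```

View pics/crop3.png

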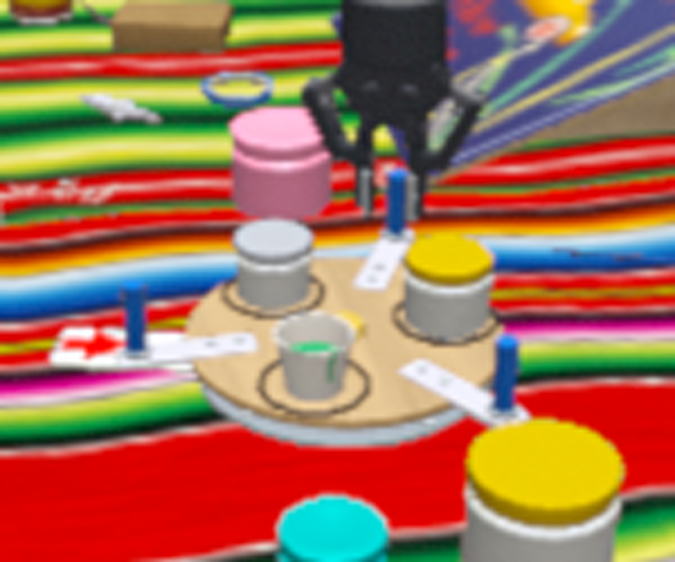

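The peg at crop (397,200) sits between the fingers and the wheel is following. Continuing the arc.

Emit:
send_rows(commands="25 -.017 -.48 0 -1;25 -.017 -.48 0 -1;25 -.017 -.48 0 -1;25 -.017 -.48 0 -1;25 -.017 -.48 0 -1;25 -.017 -.48 0 -1;25 -.017 -.48 0 -1;25 -.017 -.48 0 -1;25 -.017 -.48 0 -1;25 -.017 -.48 0 -1;25 -.017 -.48 0 -1;25 -.017 -.48 0 -1")

```text
t: 8.67
tcp_pos: [0.5227, 0.1085, 0.0529]
tool_rot: [0.54, 0.842, 0.001, 0.002]
force: [0.9, 2.7, 0.8]
finger_gap: 0.291
gripper_force: 0.9
```

```bash
python3 -c "
from h import *
chk()"
```

```text
t 8.67 tcp [0.5227 0.1085 0.0529] yaw 114.61 zdir [ 0.004  0.    -1.   ] j6 -0.435 gap 0.2913940617772704 F [0.9 2.7 0.8]
tcp r 0.1366 ang 113.78
```

Tracking well (r = 137 mm).

Emit:
send_rows(commands="25 .02 -.48 0 -1;25 .01 -.48 0 -1;25 -.01 -.48 0 -1;25 -.017 -.48 0 -1;25 -.017 -.48 0 -1;25 -.017 -.48 0 -1;25 -.017 -.48 0 -1;25 -.017 -.48 0 -1;25 -.017 -.48 0 -1;25 -.017 -.48 0 -1;25 -.017 -.48 0 -1;25 -.017 -.48 0 -1;25 -.017 -.48 0 -1;25 -.017 -.48 0 -1")

```text
t: 9.83
tcp_pos: [0.4418, 0.0067, 0.0525]
tool_rot: [0.082, 0.997, 0.0, 0.0]
force: [-0.1, 1.8, 1.3]
finger_gap: 0.287
gripper_force: 0.9
```

Run:
```python
from h import *
chk(); s=snap('side','side4')
c=s['pixels'][140:265,220:370,::-1]; cv2.imwrite('pics/crop4.png',cv2.resize(c,None,fx=4.5,fy=4.5,interpolation=cv2.INTER_CUBIC))
```

```text
t 9.83 tcp [0.4418 0.0067 0.0525] yaw 170.6 zdir [ 0.  0. -1.] j6 -1.646 gap 0.2872613930050264 F [-0.1  1.8  1.3]
tcp r 0.1379 ang 170.31
```

View pics/crop4.png

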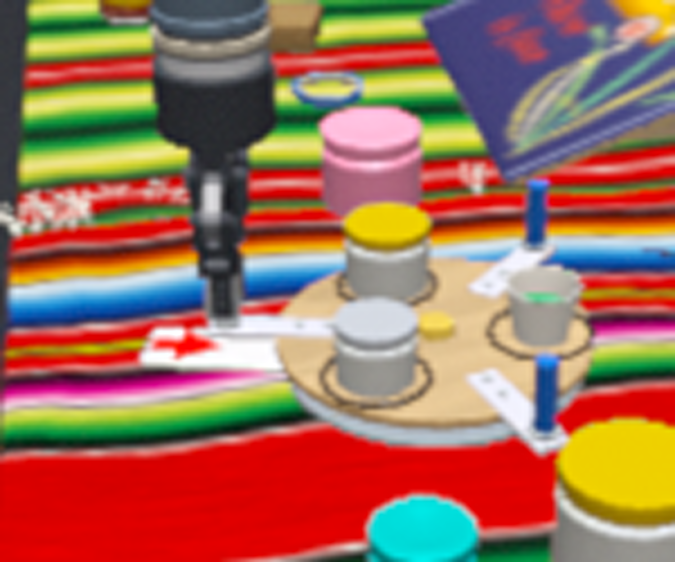

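The gold jar at crop (387,250) is about 60° short of the arrow, and everything is upright. I'll go on 52° and then measure.

Emit:
send_rows(commands="25 -.017 -.48 0 -1;25 -.017 -.48 0 -1;25 -.017 -.48 0 -1;25 -.017 -.48 0 -1;25 -.017 -.48 0 -1;25 -.017 -.48 0 -1;25 -.017 -.48 0 -1;25 -.017 -.48 0 -1;25 -.017 -.48 0 -1;25 -.017 -.48 0 -1;25 -.017 -.48 0 -1;25 -.017 -.48 0 -1;25 -.012 -.36 0 -.75;25 0 0 0 0;25 0 0 0 0")

```text
t: 11.13
tcp_pos: [0.4756, -0.1074, 0.0523]
tool_rot: [-0.353, 0.936, -0.001, 0.001]
force: [0.8, -0.1, -0.6]
finger_gap: 0.296
gripper_force: 0.0
```

```bash
cat >> h.py <<'E'
def meas(s):
    for n,lo,hi,z,a in[('peg',(100,120,120),(125,255,255),.082,8),('gold',(20,130,150),(30,255,255),.078,120)]:
        for c,k in blobs(s,(275,140,385,262),lo,hi,a):
            p=ray(s,*c,z)[:2]-A; print(n,c.round(1),k,'r',np.hypot(*p).round(4),'ang',np.degrees(np.arctan2(p[1],p[0])).round(1))
E
python3 - <<'E'
from h import *
chk(); s=snap('top','top5'); meas(s)
E
```

```text
t 11.13 tcp [ 0.4756 -0.1074  0.0523] yaw -138.71 zdir [ 0.002 -0.001 -1.   ] j6 -2.743 gap 0.2963744383400136 F [ 0.8 -0.1 -0.6]
tcp r 0.1368 ang -138.37
peg [284.  169.8] 585 r 0.143 ang 61.3
peg [341.3 151.9] 18 r 0.1373 ang -20.1
peg [281. 215.] 207 r 0.1467 ang 117.8
gold [316.1 215.4] 292 r 0.0706 ang 160.1
```

4.3° to go; a short push without spin (about 10.5 mm) covers it. Then I'll back off by the slack and measure.

Emit:
send_rows(commands="25 0 -.26 0 0;25 -.02 -.26 0 0;25 0 0 0 0;30 0 .1 0 0;30 0 .1 0 0;30 0 0 0 0")

```text
t: 11.68
tcp_pos: [0.4787, -0.111, 0.0519]
tool_rot: [-0.354, 0.935, 0.0, -0.0]
force: [-0.6, -0.4, -0.2]
finger_gap: 0.352
gripper_force: 0.0
```

Run:
```python
from h import *
chk(); s=snap('top','top6'); meas(s)
```

```text
t 11.68 tcp [ 0.4787 -0.111   0.0519] yaw -138.51 zdir [-0.001  0.    -1.   ] j6 -2.751 gap 0.35169470540253434 F [-0.6 -0.4 -0.2]
tcp r 0.1369 ang -136.38
peg [284.  171.2] 612 r 0.1411 ang 62.7
peg [338.6 150.9] 19 r 0.1374 ang -16.4
peg [280.6 216.8] 188 r 0.1501 ang 119.5
gold [317.5 215.9] 296 r 0.0707 ang 163.8
```

The gold jar is at 163.8° against the arrow's 164.6°, so about 1 mm off. The fingers are centred on the peg; lifting straight up.

Emit:
send_rows(commands="30 0 0 -.4 0;30 0 0 -.5 0;30 0 0 -.5 0;30 0 0 -.5 0;30 0 0 -.8 0;30 0 0 -1 0;30 0 0 -1 0;30 0 0 -1 0;30 0 0 -1 0;30 0 0 -1 0;30 0 0 0 0;30 0 0 0 0")

```text
t: 12.73
tcp_pos: [0.4798, -0.1117, 0.2078]
tool_rot: [-0.354, 0.935, -0.002, 0.001]
force: [0.7, 0.6, 0.0]
finger_gap: 0.353
gripper_force: 0.0
```

Run:
```python
from h import *
chk(); s=snap('top','top7'); meas(s)
s=snap('side','side7')
c=s['pixels'][140:265,220:370,::-1]; cv2.imwrite('pics/crop7.png',cv2.resize(c,None,fx=4.5,fy=4.5,interpolation=cv2.INTER_CUBIC))
```

```text
t 12.73 tcp [ 0.4798 -0.1117  0.2078] yaw -138.5 zdir [ 0.004 -0.002 -1.   ] j6 -2.751 gap 0.352526846575987 F [0.7 0.6 0. ]
tcp r 0.1366 ang -135.83
peg [284.1 171.1] 622 r 0.1408 ang 62.6
peg [338.6 150.9] 19 r 0.1374 ang -16.4
peg [282.2 234.6] 590 r 0.1777 ang 135.7
gold [317.5 215.9] 296 r 0.0707 ang 163.8
```

View pics/crop7.png

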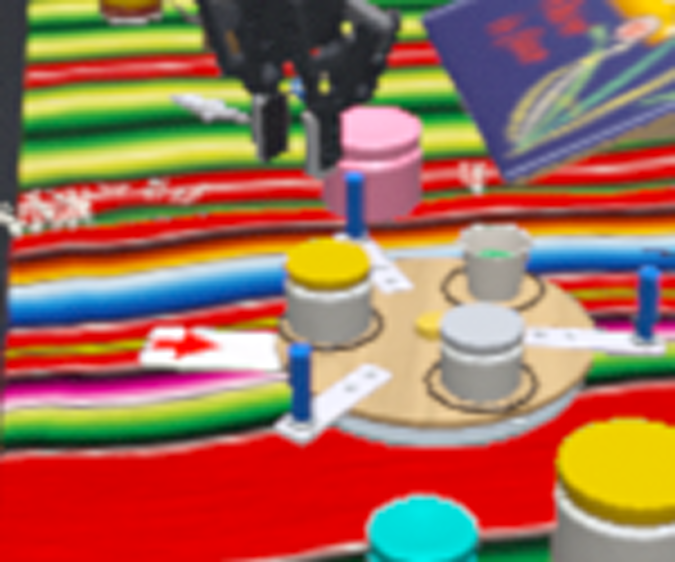

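The gold jar at crop (328,290) stands at the arrow, all three vessels are upright in their pockets, and the fingers are clear above.

```bash
python3 -c "
from station import sign_off
print(sign_off())"
```

```text
the job is handed in; nothing more can be done
None
```

I turned the carousel 180° by one peg and handed the job in: the gold-lidded jar measured about 1 mm from the arrow line, both jars and the cup were upright, and the arm was clear (no verdict returned).

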